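# Put the oil bottle away and latch the bin's gate

### The arm

A 6-joint arm with a two-finger parallel gripper is mounted at the origin on a cart in front of the work surface, level with it; the furniture and walls round the work are solid. World frame = base frame: x ahead of the robot, y to its left, z up, the work surface at z = 0. Lengths are in mm, angles in rad, forces in N, time in s.
With the tool pointing down it reaches from about 325 to 775 mm from the base axis. Payload 5.5 kg.
Tool frame: the origin (TCP) lies on the centre line of the jaws, within the pads' length; the fingertips stand 14 mm ahead of it and the grasp point (between the pads) lies 5 mm behind it; z points along the fingers, y is the line along which they close (so a half turn about z gives the same grasp; the last joint's range is limited). The gripper opens to 85 mm and grips with 20 to 120 N. Pads are 22 mm wide; open, the fingers measure 114 mm over their backs; the gripper's body (76 mm by 85 mm) begins 54 mm behind the grasp point. The pads swing forward as they close: fully open they stand 13 mm farther back than shut.
Start: joints at [1.12, 0.091, 1.231, -0, 1.82, -0.057], TCP at [230.226, 554.087, 245.275] pointing down, gripper open.
Joint ranges: [-2.87, 2.87], [-0.86, 2.18], [0.17, 2.46], [-1.51, 4.65], [0.06, 2.69], [-2.65, 2.65]. Speed limits (rad/s): [2.57, 2.57, 3.01, 3.14, 3.14, 3.14].

### API

Orientations are given as a unit quaternion [x, y, z, w].
In Python, from station import env gives the robot as it stands.
- The arm moves only by the tool apply_moves, never from a script. Its argument "series" is a list that holds one entry, the list of rows, each a list of 5 numbers: the shift along the tool's x, y, z in m, then the turn about the tool's z in rad, then the finger opening in m, from 0 to 0.0854. In form: [[[dx, dy, dz, roll, fingers], ...]]. A call has 1 to 12 rows; each row is the pose to reach, as a shift and turn from the pose commanded when the call began, along the tool's axes at that moment; what a row does not reach only later rows make up. A row lasts 1/12 s, in which the tool goes at most 41.7 mm and 7.16 degrees, less where a joint would pass 70% of its speed; a pose out of reach is approached as far as the arm can. A call with a gripper value outside its range is refused whole. The fingers move at their own pace and stop on an object; the grip force is fixed at half the most. Time passes only in rows, so rows that repeat a pose let the fingers close. It gives the time, the measured TCP pose, the force, the opening and the grip force at its end, in the units of the state.
- env.state(): the state, without advancing time (a new reading comes with each control period).
- env.camera(name): name is "scene" or "side" or "wrist"; returns the picture (480x640x3 uint8, red, green, blue); there is no depth.
- env.get_calibration(name): a dict with "K" (3x3 intrinsics, pixels), "k1" (the pictures are not rectified: a ray, as slopes to the right and down, at radius r is drawn at 1 + k1 r^2 times it, then the intrinsics apply), "xyz" and "rotation" of the camera in the world; the wrist camera has in their place "tool_from_camera" (4x4, takes a point from camera to tool coordinates, whose origin is the TCP and whose axes are the flange's). Camera axes: x right, y up, looking along -z (the intrinsics and any distortion apply to the point x, -y, -z); pixel columns grow to the right and rows downward; lengths in mm; the calibration is good to about 2 mm. A picture is of the moment at which its call begins: read the wrist's pose just before it. get_calibration takes no time and is no camera call.
- env.sign_off(): hands the job in; it is judged then, once.
The state is a dict: "clock": time; "joint_positions": joint angles; "qd": joint speeds; "tau": joint torques, N m; "tool_pos": TCP position; "tcp_rot": TCP orientation; "force": force on the tool from outside, world axes, zero at the start; "ft_torque": the same for the moment, N m; "finger_gap": finger opening in mm; "gripper_force": force on a finger pad.
Only numpy, scipy, OpenCV 4.12 (cv2) and the standard library are available. Lean on these libraries where they do the work, as an engineer would, in place of code of your own. Each camera call takes 0.05 s, during which the arm holds its last target. There are 200 camera calls.

### The job

Stand the little white oil bottle upright on the floor of the blue bottle bin, beside the hole saw, and let it go; then swing the bin's yellow gate shut without slamming it and press on until its sprung latch snaps in and the gate stays shut by itself. Never press on the gate with more than about 22 N, do not lay the bottle over, keep the hole saw standing in the bin, and leave the other things on the bench where they are.

Things in the scene. Friction and masses are not known exactly. Their poses are not given: they have to be found in the camera images.
- bottle_bin: blue steel bin fixed to the bench, open at the top, 150 mm deep (x), 186 mm wide (y), sides and back 64 mm high. Origin: centre of its underside, on the bench; +x to its back, +y to its hinge side (left seen from the front), z up. Inside: floor 4 mm above the origin, clear from x = -20 to +72 mm and y = -83 to +88 mm. The yellow gate closes its front (-x). Place and yaw differ each time
- gate (a joint): angle of the yellow gate (rad) about its upright hinge at the bin's left front corner; grows as it opens (free end swings out to the bin's -x, towards the robot); 0 = along the bin's front. Starts at 0.45 to 0.75. A weak spring swings it open again to more than 0.35 when let go unlatched. Latched, it rests somewhere from -0.105 to +0.11, as the strike is set (differently each time, not measured)
- gate_hinge (a point): on the hinge axis, 35 mm above the bench; fixed to the bin, axes as the bin's. With the gate at angle a the gate runs from here along (-sin a, -cos a, 0) in these axes: 150 mm long, 8 mm thick (half either side of this line), 6 to 64 mm above the bench; its outer side faces (-cos a, sin a, 0)
- gate_push (a point): good place to press: middle of the gate's outer face, 125 mm from the hinge axis, 35 mm above the bench; moves with the gate; +x is the pressing direction (closing), +y runs along the gate to the hinge. Riding over the strike takes about 6 to 13 N here; after the snap the force drops to about 3 N, and within 1 mm a rubber bumper resists, rising about 3 N per mm for some 2.5 mm, then rigid
- oil_bottle: little white plastic oil bottle with a pointed nozzle, round, 36 mm in diameter at the body, 105 mm high in all, about 50 g; origin at the centre of its underside, z up the bottle. Full width up to 50 mm, 33 mm wide at 60 mm height, then a tapering nozzle. It starts standing on the bench to the right of the bin and in front
- hole_saw: grey steel hole saw, an open cup 56 mm in diameter and 45 mm high, loose, standing in the bin's left half towards the back; origin at the centre of its underside, z up
- tape_measure: yellow tape measure lying left of the bench grinder, 68 x 80 x 38 mm, a bystander; origin at the centre of its underside
- offcut_b: brown wooden offcut 50 x 70 x 19 mm lying to the right, near the bench's front edge, a bystander; origin at the centre of its underside
- spring_clamp_a: yellow and black spring clamp 86 x 125 x 24 mm lying near the bench's front edge, a bystander; origin at the centre of its underside
- gate_latch (a point): middle of the gate's free edge, 29 mm above the bench; moves with the gate, axes as gate_push. From here a sloped steel tongue, 16 mm high and pressed out by a spring, stands out 12 mm; in the last 15 mm or so of closing it rides over the upright 8 mm steel bar of the strike on the bin's right front corner and snaps in behind it
Mind the look-alikes: they are no part of the job. What is meant by the oil_bottle is not orange, and is the larger of those in its own colour.

How it is judged:
By the outcome, as a careful person would: the job done as asked, in the order asked, and still so for the second after the job is handed in, with the robot touching nothing.
It also fails if it takes over 72 s, if anything falls off the work surface, if the arm or the gripper's body presses on something with over 40 N, if the wrist force passes 120 N, or if a joint passes its speed limit or range.

## Working session

There is one attempt and no reset: what is moved stays moved. The work goes in short steps, Python scripts to look and compute and a tool call to move; the robot and the scene stay as the last step left them, time stands still between calls to the robot, and variables do not carry over. Pictures are saved under pics/ and viewed, at most 10 in all, crops included, and the job is handed in when it is done.

Besides the shell and the picture viewer there is one more tool, called after "Request:" by a JSON object that holds its "name" and its "arguments". apply_moves: Moves the arm, as the interface text tells. Its arguments: {"type":"object","properties":{"series":{"type":"array"}},"required":["series"]}

```bash
mkdir -p pics; cat > h.py <<'E'
import numpy as np, cv2
from scipy.spatial.transform import Rotation as R
from station import env
def cam(name):
    c=env.get_calibration(name); K=np.array(c["K"]);
    if "xyz" in c: 
        Rm=np.array(c["rotation"]); p=np.array(c["xyz"],float)
        if Rm.shape!=(3,3): Rm=R.from_quat(Rm).as_matrix()
    else:
        s=env.state(); T=np.array(c["tool_from_camera"]); Rt=R.from_quat(s["tcp_rot"]).as_matrix()
        Rm=Rt@T[:3,:3]; p=np.array(s["tool_pos"])+Rt@T[:3,3]
    return K,c["k1"],Rm,p
def ray(C,u,v):
    K,k1,Rm,p=C
    xd=np.array([(u-K[0,2])/K[0,0],(v-K[1,2])/K[1,1]]); x=xd.copy()
    for _ in range(20): x=xd/(1+k1*(x@x))
    d=Rm@np.array([x[0],-x[1],-1]); return p,d
def onz(C,u,v,z=0):
    p,d=ray(C,u,v); return p+d*(z-p[2])/d[2]
def proj(C,P):
    K,k1,Rm,p=C; q=Rm.T@(np.array(P,float)-p); x=np.array([q[0],-q[1]])/-q[2]; x=x*(1+k1*(x@x))
    return K[0,0]*x[0]+K[0,2],K[1,1]*x[1]+K[1,2]
def two(C1,a,C2,b):
    p,d=ray(C1,*a); q,e=ray(C2,*b); d=d/np.linalg.norm(d);e=e/np.linalg.norm(e)
    t=np.linalg.lstsq(np.c_[d,-e],q-p,rcond=None)[0]; x,y=p+t[0]*d,q+t[1]*e
    return (x+y)/2,np.linalg.norm(x-y)
def shot(name,fn):
    C=cam(name); im=np.array(env.camera(name)); cv2.imwrite("pics/"+fn,im[:,:,::-1]); return C,im
E
python3 - <<'E'
from h import *
for n in("scene","side"):
    C,_=shot(n,n+"1.png"); print(n,C[1],C[3],-C[2][:,2])
print(env.state())
print(env.get_calibration("wrist"))
E
```

```text
scene -0.015422691138612294 [ -502.90630717 -1066.7540664    792.28539664] [ 0.60205435  0.6440904  -0.47188782]
side 0.06077984506954399 [  137.22751874 -1288.05626779   811.41559606] [ 0.23313389  0.83943479 -0.49091529]
{'clock': 0.1, 'joint_positions': array([ 1.12028124e+00,  9.18115090e-02,  1.23180768e+00, -6.12562322e-05,
        1.81977678e+00, -5.67130270e-02]), 'qd': array([-1.40237541e-04, -6.59712801e-05, -2.99848852e-03,  3.40772647e-04,
        1.40844566e-03,  1.74769878e-04]), 'tau': array([ 2.78387866e-03, -4.60219145e+01, -4.19216287e+01,  2.11521859e-05,
        1.05899855e-02, -6.95857375e-05]), 'tool_pos': array([230.14736828, 553.85466906, 244.22333833]), 'tcp_rot': array([ 1.95638482e-01,  9.80675670e-01, -8.80266870e-04, -1.97489347e-04]), 'force': array([ 0.27152678, -1.05288701,  0.33216434]), 'ft_torque': array([0.05246962, 0.03671575, 0.02041487]), 'gripper_force': 0.0, 'finger_gap': 85.15975395847003}
{'K': array([[403.05490286,   0.        , 322.971092  ],
       [  0.        , 403.05490286, 235.7808257 ],
       [  0.        ,   0.        ,   1.        ]]), 'k1': -0.05037049086578645, 'tool_from_camera': array([[-6.55763464e-04,  9.62299876e-01,  2.71989923e-01,
         6.85396891e+01],
       [ 9.99999683e-01,  5.08040531e-04,  6.13537129e-04,
        -1.82789614e-01],
       [ 4.52224799e-04,  2.71990239e-01, -9.62299904e-01,
        -1.28109970e+02],
       [ 0.00000000e+00,  0.00000000e+00,  0.00000000e+00,
         1.00000000e+00]])}
```

View pics/scene1.png

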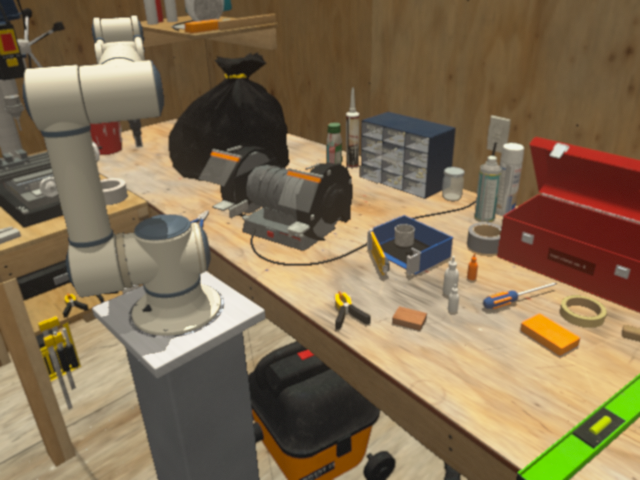

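View pics/side1.png

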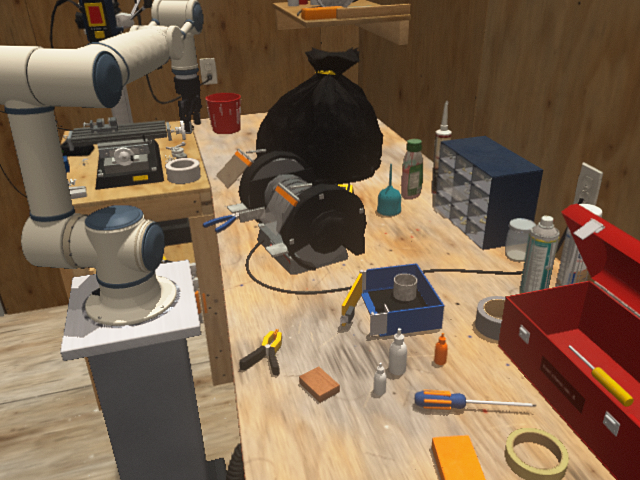

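The scene view shows the bin at about (410,245), its gate at (377,252), the larger white bottle at (451,280) and the smaller one at (454,301). In the side view the bin is at (400,300), the large bottle at (398,353) and the gate at (353,295). Next I compute rough positions.

```bash
python3 - <<'E'
from h import *
A=cam("scene");B=cam("side")
P=lambda n,a,b:print(n,*[np.round(x) for x in two(A,a,B,b)])
print("bottle base",onz(A,450,296),onz(B,397,373)); P("bottle tip",(452,258),(398,329))
print("small",onz(A,454,312),onz(B,379,393)); P("orange tip",(474,255),(442,335))
P("saw top",(404,229),(405,280))
print("bin corners z64: right front, right back, left back, left front")
for a in((408,263),(452,238),(409,218),(369,233)):print(onz(A,*a,64).round())
for a in((386,307),(442,297),(425,264),(363,270)):print(onz(B,*a,64).round())
print("gate free top",onz(A,385,268,64),onz(B,344,310,64))
s=env.state();print(R.from_quat(s["tcp_rot"]).as_matrix().round(3))
E
```

```text
bottle base [ 514.24283327 -448.56301682    0.        ] [ 523.04948831 -448.03502733    0.        ]
bottle tip [ 526. -436.  101.] 2.0
small [ 464.25715814 -494.42112269    0.        ] [ 467.18399514 -491.05168551    0.        ]
orange tip [ 621. -441.   71.] 1.0
saw top [ 648. -193.   47.] 2.0
bin corners z64: right front, right back, left back, left front
[ 482. -337.   64.]
[ 671. -340.   64.]
[ 688. -178.   64.]
[ 536. -156.   64.]
[ 552. -308.   64.]
[ 687. -310.   64.]
[ 712. -166.   64.]
[ 556. -145.   64.]
gate free top [ 422.83738644 -310.70367744   64.        ] [ 460.19627579 -290.88824609   64.        ]
[[-0.923  0.384 -0.001]
 [ 0.384  0.923 -0.002]
 [ 0.    -0.002 -1.   ]]
```

```bash
python3 - <<'E'
from h import *
A=cam("scene");B=cam("side")
P=lambda n,a,b:print(n,*[np.round(x) for x in two(A,a,B,b)])
P("grinder guard tip",(203,165),(222,172)); P("wheel top",(335,168),(335,187));P("left wheel top",(245,147),(290,152)); P("bag top",(240,60),(330,55))
print(onz(A,200,190,100),onz(B,260,180,150))
E
```

```text
grinder guard tip [279. 253. 219.] 28.0
wheel top [519. -38. 239.] 12.0
left wheel top [497. 349. 207.] 6.0
bag top [712. 636. 418.] 3.0
[332.67000349 385.74432203 100.        ] [390.0176462  292.94225032 150.        ]
```

Request:
{"name": "apply_moves", "arguments": {"series": [[[0, 0, -0.04, -0.1, 0.085], [0, 0, -0.08, -0.2, 0.085], [0, 0, -0.12, -0.3, 0.085], [-0.03, -0.025, -0.14, -0.3, 0.085], [-0.274, -0.215, -0.14, -0.3, 0.085], [-0.274, -0.215, -0.14, -0.3, 0.085], [-0.274, -0.215, -0.14, -0.3, 0.085], [-0.274, -0.215, -0.14, -0.3, 0.085], [-0.274, -0.215, -0.14, -0.3, 0.085], [-0.274, -0.215, -0.14, -0.3, 0.085], [-0.274, -0.215, -0.14, -0.3, 0.085], [-0.274, -0.215, -0.14, -0.3, 0.085]]]}}

```text
clock: 1.1
tool_pos: [402.2, 246.8, 385.0]
tcp_rot: [0.049, 0.999, -0.001, 0.0]
force: [0.9, 0.1, 0.2]
finger_gap: 85.0
gripper_force: 0.0
```

Request:
{"name": "apply_moves", "arguments": {"series": [[[-0.163, -0.554, 0, 0, 0.085], [-0.163, -0.554, 0, 0, 0.085], [-0.163, -0.554, 0, 0, 0.085], [-0.163, -0.554, 0, 0, 0.085], [-0.163, -0.554, 0, 0, 0.085], [-0.163, -0.554, 0, 0, 0.085], [-0.163, -0.554, 0, 0, 0.085], [-0.163, -0.554, 0, 0, 0.085], [-0.163, -0.554, 0, 0, 0.085], [-0.163, -0.554, 0, 0, 0.085], [-0.163, -0.554, 0.1, 0, 0.085], [-0.163, -0.554, 0.1, 0, 0.085]]]}}

```text
clock: 2.1
tool_pos: [494.1, -230.5, 341.7]
tcp_rot: [0.047, 0.999, -0.001, 0.001]
force: [0.7, -0.6, -0.4]
finger_gap: 84.8
gripper_force: 0.0
```

Request:
{"name": "apply_moves", "arguments": {"series": [[[0, -0.04, 0.03, 0, 0.085], [0, -0.05, 0.06, 0, 0.085], [0, -0.05, 0.06, 0, 0.085], [0, -0.05, 0.06, 0, 0.085]]]}}

```text
clock: 2.43
tool_pos: [488.2, -277.9, 277.9]
tcp_rot: [0.048, 0.999, 0.002, -0.003]
force: [0.6, 0.5, 0.6]
finger_gap: 85.0
gripper_force: 0.0
```

```bash
python3 - <<'E'
from h import *
C,_=shot("wrist","w1.png"); s=env.state();print(s["tool_pos"],s["tcp_rot"],s["joint_positions"],C[3])
E
```

```text
[ 489.05352888 -277.42579854  281.1690546 ] [ 4.70779239e-02  9.98890836e-01  6.32757592e-04 -6.05652514e-04] [-5.76792600e-01  8.90545429e-04  1.25995107e+00  5.04343407e-04
  1.88243574e+00 -2.05324399e+00] [ 420.58129123 -272.12724757  406.46890708]
```

View pics/w1.png

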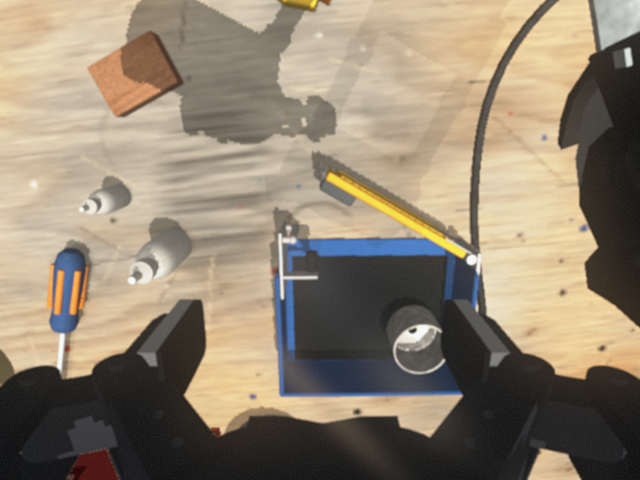

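The wrist view shows the large bottle with its tip at (132,278) and base at about (175,243). The bin rim runs through (278,238), (281,394) and (477,392), the hinge is at (472,258), the gate's free end at (330,176), and the saw rim centre at (418,347).

```bash
python3 - <<'E'
from h import *
s=env.state(); C=cam("wrist");B=cam("side");A=cam("scene")
for n,u,v,z in(("RB",281,394,64),("LB",477,392,64),("RF",278,238,64),("LF",478,258,64),("hinge",472,258,64),("gate free",328,176,64),("saw",418,347,45),("tip",132,278,105),("base",172,243,3),("smalltip",85,207,70)):
    print(n,onz(C,u,v,z).round(1))
for n,a,b in(("tip",(132,278),(398,329)),("saw",(418,347),(405,280)),("RB",(281,394),(442,297)),("LB",(477,392),(425,264))): print(n,two(C,a,B,b))
im=cv2.imread("pics/w1.png");h=cv2.cvtColor(im,cv2.COLOR_BGR2HSV)
m=((h[...,1]<60)&(h[...,2]>120)).astype(np.uint8); m[:,:110]=0;m[:,200:]=0;m[:225]=0;m[290:]=0
n,l,st,c=cv2.connectedComponentsWithStats(m);print(st[1:][st[1:,4]>50])
# side-view white bottle
q=cv2.imread("pics/side1.png");h=cv2.cvtColor(q,cv2.COLOR_BGR2HSV);m=((h[...,1]<45)&(h[...,2]>100)).astype(np.uint8);m[:325]=0;m[385:]=0;m[:,:385]=0;m[:,415:]=0
n,l,st,c=cv2.connectedComponentsWithStats(m);print(st[1:][st[1:,4]>30])
E
```

```text
RB [ 678.8 -338.3   64. ]
LB [ 696.6 -140.1   64. ]
RF [ 515.8 -320.5   64. ]
LF [ 551.9 -141.7   64. ]
hinge [ 551.4 -147.2   64. ]
gate free [ 465.1 -271.1   64. ]
saw [ 650.1 -195.1   45. ]
tip [ 527.  -438.3  105. ]
base [ 527.3 -442.     3. ]
smalltip [ 470.2 -484.5   70. ]
tip (array([ 525.820297  , -438.06452784,  104.67782055]), np.float64(2.3963113735992856))
saw (array([ 647.09869138, -195.8494165 ,   48.45406814]), np.float64(1.3498376369852625))
RB (array([ 669.80749406, -335.26498891,   81.53275692]), np.float64(6.614033775362912))
LB (array([ 727.08557566, -127.61186106,   35.03479668]), np.float64(11.424521180816544))
[[ 110  225   90   65 3942]]
[[390 333  17  33 299]]
```

Request:
{"name": "apply_moves", "arguments": {"series": [[[-0.01, -0.035, 0.02, 0, 0.085], [-0.02, -0.075, 0.05, 0, 0.085], [-0.035, -0.11, 0.08, 0, 0.085], [-0.05, -0.145, 0.1, 0, 0.085], [-0.0525, -0.157, 0.12, 0, 0.085], [-0.0525, -0.157, 0.12, 0, 0.085], [-0.0525, -0.157, 0.12, 0, 0.085], [-0.0525, -0.157, 0.12, 0, 0.085]]]}}

```text
clock: 3.15
tool_pos: [528.3, -438.3, 164.6]
tcp_rot: [0.046, 0.999, -0.001, 0.002]
force: [0.1, 0.4, 0.4]
finger_gap: 85.0
gripper_force: 0.0
```

```bash
python3 - <<'E'
from h import *
C,im=shot("wrist","w2.png"); s=env.state();print(s["tool_pos"],s["tcp_rot"])
print(proj(C,(526.5,-439,105)),proj(C,(526.5,-439,0)))
E
```

```text
[ 528.46280882 -438.26847988  165.63203235] [ 0.04596823  0.99893887 -0.00163155  0.00232114]
(np.float64(322.2420394392127), np.float64(262.3820906894892)) (np.float64(322.84146769452855), np.float64(214.5730989677897))
```

View pics/w2.png

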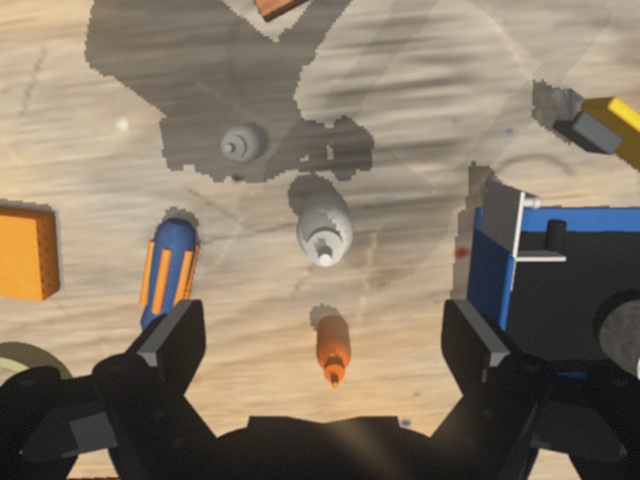

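The tip is at (325,262), against (322,262) predicted, so the aim is good and I descend.

Request:
{"name": "apply_moves", "arguments": {"series": [[[0.002, 0, 0.03, 0, 0.085], [0.002, 0, 0.055, 0, 0.085], [0.002, 0, 0.075, 0, 0.085], [0.002, 0, 0.09, 0, 0.085], [0.002, 0, 0.1, 0, 0.085], [0.002, 0, 0.107, 0, 0.085], [0.002, 0, 0.111, 0, 0.085], [0.002, 0, 0.114, 0, 0.085], [0.002, 0, 0.114, 0, 0.085]]]}}

```text
clock: 3.95
tool_pos: [525.2, -438.9, 48.2]
tcp_rot: [0.047, 0.999, -0.0, 0.001]
force: [-0.6, 0.6, -0.8]
finger_gap: 85.0
gripper_force: 0.0
```

Request:
{"name": "apply_moves", "arguments": {"series": [[[0, 0, 0, 0, 0.055], [0, 0, 0, 0, 0.045], [0, 0, 0, 0, 0.035], [0, 0, 0, 0, 0.025], [0, 0, 0, 0, 0.02], [0, 0, 0, 0, 0.02], [0, 0, 0, 0, 0.02], [0, 0, 0, 0, 0.02], [0, 0, 0, 0, 0.02]]]}}

```text
clock: 4.7
tool_pos: [525.2, -439.2, 48.1]
tcp_rot: [0.047, 0.999, -0.0, 0.001]
force: [0.4, -0.4, 3.9]
finger_gap: 33.1
gripper_force: 60.1
```

Request:
{"name": "apply_moves", "arguments": {"series": [[[0, 0, -0.01, 0, 0.02], [0, 0, -0.03, 0, 0.02], [0, 0, -0.06, 0, 0.02], [0, 0, -0.09, 0, 0.02], [0, 0, -0.12, 0, 0.02], [0, 0, -0.12, 0, 0.02], [0, 0, -0.12, 0, 0.02]]]}}

```text
clock: 5.28
tool_pos: [525.5, -439.4, 170.4]
tcp_rot: [0.047, 0.999, -0.001, 0.002]
force: [-0.3, 0.1, -0.9]
finger_gap: 33.1
gripper_force: 59.8
```

```bash
python3 - <<'E'
from h import *
s=env.state();print({k:s[k] for k in("clock","tool_pos","tcp_rot","force","finger_gap","gripper_force")})
B,im=shot("side","s2.png"); u,v=proj(B,s["tool_pos"]); print(u,v)
u,v=int(u),int(v); cv2.imwrite("pics/s2c.png",cv2.resize(im[v-60:v+60,u-80:u+80,::-1],None,fx=4,fy=4,interpolation=cv2.INTER_CUBIC))
print(proj(B,np.array(s["tool_pos"])-[0,0,48.1]))
E
```

```text
{'clock': 5.2833, 'tool_pos': array([ 525.47384885, -439.4457186 ,  170.42187169]), 'tcp_rot': array([ 0.04687573,  0.99889811, -0.00148223,  0.00174228]), 'force': array([-0.31874174,  0.1408605 , -0.93492907]), 'finger_gap': 33.05660410862091, 'gripper_force': 59.81016813777387}
400.1591103966104 301.69272320786285
(np.float64(399.0539705826067), np.float64(321.9594190140166))
```

View pics/s2c.png

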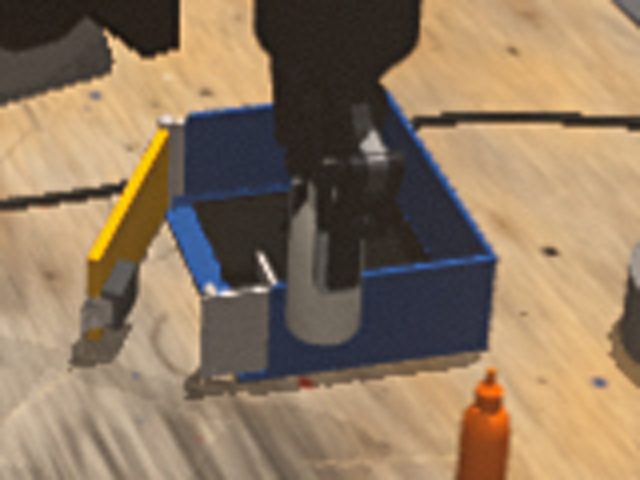

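```bash
python3 - <<'E'
from h import *
B=cam("side")
for n,c in(("RB",(495,258)),("LB",(388,90)),("RF strike",(205,290)),("RFrim",(275,287)),("LF",(185,115)),("hinge",(165,122)),("gatefree",(90,260))):
    print(n,onz(B,320+c[0]/4,241+c[1]/4,64).round(1))
print("RB bottom",onz(B,320+488/4,241+350/4,0))
E
```

```text
RB [ 675.5 -341.    64. ]
LB [ 694.3 -157.3   64. ]
RF strike [ 512.7 -321.2   64. ]
RFrim [ 549.9 -330.1   64. ]
LF [ 564.4 -146.7   64. ]
hinge [ 550.  -150.6   64. ]
gatefree [ 461.7 -275.4   64. ]
RB bottom [ 677.15621113 -340.43374085    0.        ]
```

The bottle hangs upright in the jaws; in the crop its base is at (323,343). In the same crop the bin's back right corner is at (495,258), which agrees with the wrist view. I carry the bottle over the bin.

Request:
{"name": "apply_moves", "arguments": {"series": [[[-0.008, 0.015, 0, 0, 0.02], [-0.024, 0.044, 0, 0, 0.02], [-0.042, 0.077, 0, 0, 0.02], [-0.06, 0.11, 0, 0, 0.02], [-0.076, 0.14, 0, 0, 0.02], [-0.088, 0.162, 0, 0, 0.02], [-0.094, 0.172, 0, 0, 0.02], [-0.094, 0.172, 0, 0, 0.02], [-0.094, 0.172, 0, 0, 0.02]]]}}

```text
clock: 6.08
tool_pos: [634.1, -276.1, 165.6]
tcp_rot: [0.046, 0.999, 0.0, -0.001]
force: [0.4, -0.1, -0.8]
finger_gap: 33.5
gripper_force: 59.8
```

```bash
python3 - <<'E'
from h import *
C,im=shot("wrist","w3.png"); s=env.state();print(s["tool_pos"],s["tcp_rot"],s["force"])
E
```

```text
[ 633.73471515 -277.1418845   166.10792597] [ 4.71679649e-02  9.98886426e-01 -4.79813547e-06 -1.04465283e-03] [ 0.58331134  0.30798172 -0.90505254]
```

View pics/w3.png

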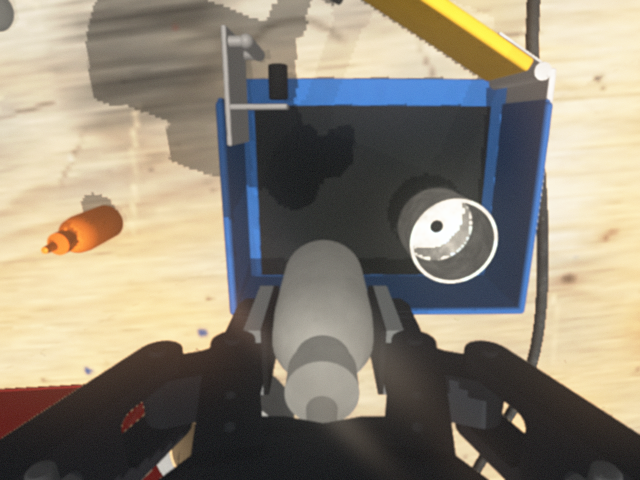

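```bash
python3 - <<'E'
from h import *
C=cam("wrist")
print("base target px",proj(C,(634,-277,4)))
for p,z in(((258,108),4),((485,108),4),((253,272),4),((405,272),4),((454,240),49),((234,312),64),((523,312),64),((543,70),64)): print(p,onz(C,*p,z).round(1))
E
```

```text
base target px (np.float64(323.85317438392497), np.float64(219.144783706598))
(258, 108) [ 551.1 -314.9    4. ]
(485, 108) [ 565.4 -157.9    4. ]
(253, 272) [ 670.4 -335.2    4. ]
(405, 272) [ 681.4 -218.8    4. ]
(454, 240) [ 644.8 -194.8   49. ]
(234, 312) [ 674.2 -337.7   64. ]
(523, 312) [ 692.1 -155.3   64. ]
(543, 70) [ 548.  -149.2   64. ]
```

The bottle is in the jaws over the floor and the saw rim centre is at (454,240). The bin floor spans x 258–485, y 105–272, and the placing point at (324,219) lies well clear.

Request:
{"name": "apply_moves", "arguments": {"series": [[[0, 0, 0.02, 0, 0.02], [0, 0, 0.045, 0, 0.02], [0, 0, 0.07, 0, 0.02], [0, 0, 0.088, 0, 0.02], [0, 0, 0.1, 0, 0.02], [0, 0, 0.106, 0, 0.02], [0, 0, 0.109, 0, 0.02], [0, 0, 0.111, 0, 0.02], [0, 0, 0.111, 0, 0.02]]]}}

```text
clock: 6.88
tool_pos: [634.9, -277.0, 57.4]
tcp_rot: [0.047, 0.999, -0.0, 0.001]
force: [0.4, -0.6, -1.1]
finger_gap: 33.4
gripper_force: 59.8
```

Request:
{"name": "apply_moves", "arguments": {"series": [[[0, 0, 0.001, 0, 0.02], [0, 0, 0.001, 0, 0.02], [0, 0, 0.001, 0, 0.02]]]}}

```text
clock: 7.13
tool_pos: [634.9, -276.5, 56.2]
tcp_rot: [0.047, 0.999, -0.0, 0.001]
force: [-0.1, -0.4, -0.1]
finger_gap: 33.3
gripper_force: 59.8
```

Request:
{"name": "apply_moves", "arguments": {"series": [[[0, 0, 0.001, 0, 0.02], [0, 0, 0.002, 0, 0.02], [0, 0, 0.002, 0, 0.02], [0, 0, 0.002, 0, 0.02]]]}}

```text
clock: 7.47
tool_pos: [634.4, -276.3, 53.1]
tcp_rot: [0.047, 0.999, 0.0, -0.0]
force: [-0.3, 0.8, -1.1]
finger_gap: 33.5
gripper_force: 59.8
```

Request:
{"name": "apply_moves", "arguments": {"series": [[[0, 0, 0.0005, 0, 0.02], [0, 0, 0.001, 0, 0.02], [0, 0, 0.001, 0, 0.02], [0, 0, 0.001, 0, 0.02]]]}}

```text
clock: 7.8
tool_pos: [634.5, -276.4, 52.2]
tcp_rot: [0.047, 0.999, 0.0, -0.0]
force: [-0.5, -0.7, -0.5]
finger_gap: 33.4
gripper_force: 59.9
```

Request:
{"name": "apply_moves", "arguments": {"series": [[[0, 0, 0.0005, 0, 0.02], [0, 0, 0.001, 0, 0.02], [0, 0, 0.001, 0, 0.02], [0, 0, 0.001, 0, 0.02]]]}}

```text
clock: 8.13
tool_pos: [634.7, -276.5, 52.1]
tcp_rot: [0.047, 0.999, -0.0, 0.0]
force: [-1.4, 1.4, 3.9]
finger_gap: 33.4
gripper_force: 60.2
```

Request:
{"name": "apply_moves", "arguments": {"series": [[[0, 0, 0.0003, 0, 0.02], [0, 0, 0.0005, 0, 0.02], [0, 0, 0.0005, 0, 0.02], [0, 0, 0.0005, 0, 0.02]]]}}

```text
clock: 8.47
tool_pos: [634.8, -276.4, 52.1]
tcp_rot: [0.047, 0.999, -0.0, 0.001]
force: [-3.3, 1.4, 6.7]
finger_gap: 33.3
gripper_force: 60.5
```

Contact. I open gently by about 9 mm, wait a moment, then rise.

Request:
{"name": "apply_moves", "arguments": {"series": [[[0, 0, 0, 0, 0.036], [0, 0, 0, 0, 0.039], [0, 0, 0, 0, 0.042], [0, 0, 0, 0, 0.044], [0, 0, 0, 0, 0.044], [0, 0, 0, 0, 0.044]]]}}

```text
clock: 8.97
tool_pos: [634.4, -276.4, 50.4]
tcp_rot: [0.047, 0.999, 0.0, -0.0]
force: [0.3, 0.5, 0.6]
finger_gap: 43.9
gripper_force: 0.0
```

Request:
{"name": "apply_moves", "arguments": {"series": [[[0, 0, -0.01, 0, 0.044], [0, 0, -0.025, 0, 0.044], [0, 0, -0.05, 0, 0.044], [0, 0, -0.08, 0, 0.044], [0, 0, -0.11, 0, 0.044], [0, 0, -0.13, 0, 0.044], [0, 0, -0.13, 0, 0.044]]]}}

```text
clock: 9.55
tool_pos: [636.3, -277.3, 189.2]
tcp_rot: [0.047, 0.999, -0.002, 0.005]
force: [0.6, -0.6, 0.6]
finger_gap: 43.6
gripper_force: 0.0
```

```bash
python3 - <<'E'
from h import *
C,im=shot("wrist","w4.png"); s=env.state();print(s["tool_pos"],s["tcp_rot"],s["force"],s["finger_gap"])
print(proj(C,(634.5,-276.5,109)))
E
```

```text
[ 635.79302618 -276.99118483  185.90863628] [ 0.04683441  0.99889511 -0.00155253  0.00356277] [ 1.0871712  -0.44770827 -0.16550162] 44.20599515864339
(np.float64(325.4671890169649), np.float64(248.37401394956007))
```

View pics/w4.png

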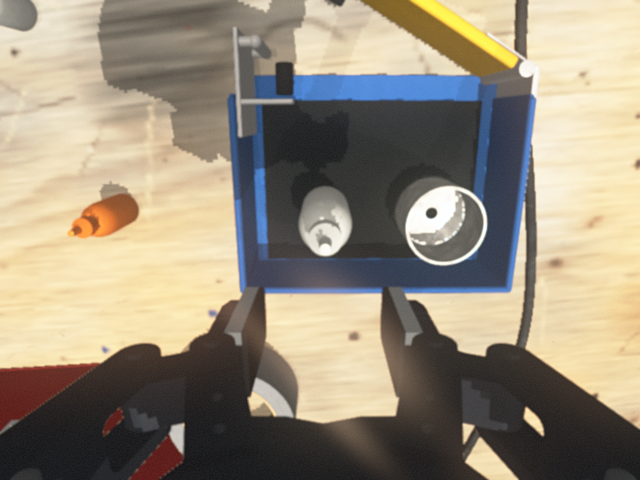

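The bottle stands upright in the bin, free, with its tip at (325,248), and the saw stands at (445,225). Next is the gate.

Request:
{"name": "apply_moves", "arguments": {"series": [[[0.02, 0.003, 0, 0.1, 0.0], [0.05, 0.009, 0, 0.2, 0.0], [0.085, 0.015, 0, 0.3, 0.0], [0.12, 0.022, 0, 0.4, 0.0], [0.155, 0.028, 0, 0.5, 0.0], [0.18, 0.032, 0, 0.51, 0.0], [0.192, 0.0345, 0, 0.51, 0.0], [0.192, 0.0345, 0.03, 0.51, 0.0], [0.192, 0.0345, 0.06, 0.51, 0.0], [0.192, 0.0345, 0.06, 0.51, 0.0], [0.192, 0.0345, 0.06, 0.51, 0.0]]]}}

```text
clock: 10.52
tool_pos: [445.1, -223.2, 118.3]
tcp_rot: [0.297, 0.955, 0.001, -0.003]
force: [-0.2, 1.1, 0.3]
finger_gap: -0.3
gripper_force: 0.0
```

```bash
python3 - <<'E'
from h import *
C,im=shot("wrist","w5.png"); s=env.state();print(s["tool_pos"],s["tcp_rot"],s["force"],s["finger_gap"])
E
```

```text
[ 446.22311498 -223.82899077  120.50873267] [ 2.97303459e-01  9.54782536e-01  2.16554599e-04 -9.56428233e-04] [ 0.96827534 -0.84303537  0.37573276] 0.06418744529490053
```

View pics/w5.png

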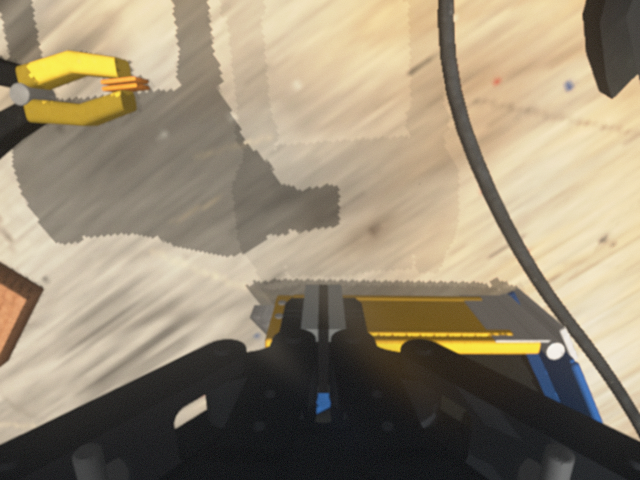

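The closed fingers are at (323,310), just outside the gate. The gate's top edge runs from (270,345) to the hinge pin at (555,350), parallel to the tool's y.

```bash
python3 - <<'E'
from h import *
C=cam("wrist");s=env.state();Rt=R.from_quat(s["tcp_rot"]).as_matrix();p=np.array(s["tool_pos"])
for n,q in(("hinge",(555,351)),("outer top left",(275,337)),("outer top right",(480,342)),("free",(266,346))):
    w=onz(C,*q,64); print(n,w.round(1),(Rt.T@(w-p)).round(1))
X=np.array([.995,-.098]);Y=np.array([.098,.995])
# closing table, tool axes from this pose
H=np.array([549,-149.]);psi0=np.arctan2(-Rt[1,0],-Rt[0,0]);print("tool -x yaw",psi0)
for g,a in[(8,.5)]+[(-0,x) for x in(.5,.45,.4,.35,.3,.25,.2,.15,.12,.1,.08,.05,0,-.05,-.1)]:
    b=np.array([-np.sin(a),-np.cos(a)])*120+np.array([-np.cos(a),np.sin(a)])*(15+g)
    w=H+b[0]*X+b[1]*Y; d=Rt[:2,:2].T@(w-p[:2]); print(a,g,w.round(1),(d/1000).round(4),"roll",round(psi0+.098+a,3))
E
```

```text
hinge [ 554.6 -149.5   64. ] [-47.2 122.7  56.4]
outer top left [ 463.1 -265.7   64. ] [-37.8 -24.9  56.4]
outer top right [ 526.3 -180.1   64. ] [-41.2  81.5  56.4]
free [ 464.6 -272.7   64. ] [-43.  -29.8  56.4]
tool -x yaw -0.6037347759114614
0.5 8 [ 462.4 -235.2] [-0.0198 -0.0002] roll -0.006
0.5 0 [ 469.  -239.7] [-0.0278 -0.0001] roll -0.006
0.45 0 [ 473.7 -243.6] [-0.0338 -0.0007] roll -0.056
0.4 0 [ 478.5 -247.2] [-0.0399 -0.0009] roll -0.106
0.35 0 [ 483.5 -250.6] [-0.0459 -0.0009] roll -0.156
0.3 0 [ 488.7 -253.8] [-0.0519 -0.0006] roll -0.206
0.25 0 [ 494.  -256.7] [-0.0579  0.0001] roll -0.256
0.2 0 [ 499.4 -259.3] [-0.0639  0.001 ] roll -0.306
0.15 0 [ 505.  -261.6] [-0.0698  0.0023] roll -0.356
0.12 0 [ 508.4 -262.9] [-0.0734  0.0031] roll -0.386
0.1 0 [ 510.7 -263.7] [-0.0757  0.0038] roll -0.406
0.08 0 [ 513.  -264.4] [-0.078   0.0045] roll -0.426
0.05 0 [ 516.5 -265.4] [-0.0814  0.0056] roll -0.456
0 0 [ 522.3 -266.9] [-0.0871  0.0077] roll -0.506
-0.05 0 [ 528.2 -268.1] [-0.0927  0.0101] roll -0.556
-0.1 0 [ 534.2 -269. ] [-0.0981  0.0128] roll -0.606
```

Request:
{"name": "apply_moves", "arguments": {"series": [[[0, 0, 0.025, 0, 0], [0, 0, 0.05, 0, 0], [0, 0, 0.07, 0, 0], [0, 0, 0.08, 0, 0], [0, 0, 0.086, 0, 0], [-0.008, 0, 0.086, 0, 0], [-0.014, 0, 0.086, 0, 0], [-0.018, 0, 0.086, 0, 0], [-0.021, 0, 0.086, 0, 0], [-0.023, 0, 0.086, 0, 0], [-0.024, 0, 0.086, 0, 0], [-0.025, 0, 0.086, 0, 0]]]}}

```text
clock: 11.57
tool_pos: [467.8, -238.7, 36.0]
tcp_rot: [0.297, 0.955, -0.0, 0.001]
force: [-0.7, 0.9, 5.9]
finger_gap: -0.0
gripper_force: 0.0
```

Request:
{"name": "apply_moves", "arguments": {"series": [[[-0.001, 0, 0, 0, 0], [-0.002, 0, 0, 0, 0], [-0.003, 0, 0, 0, 0], [-0.004, 0, 0, 0, 0], [-0.005, 0, 0, 0, 0], [-0.006, 0, 0, 0, 0], [-0.007, 0, 0, 0, 0], [-0.008, 0, 0, 0, 0], [-0.008, 0, 0, 0, 0]]]}}

```text
clock: 12.32
tool_pos: [474.2, -243.1, 35.6]
tcp_rot: [0.297, 0.955, -0.0, 0.001]
force: [-0.7, -0.3, 5.2]
finger_gap: 0.2
gripper_force: 0.0
```

Upward force of 5–6 N: something is touching below, so I back off and up a little.

Request:
{"name": "apply_moves", "arguments": {"series": [[[0.001, 0, -0.002, 0, 0], [0.002, 0, -0.004, 0, 0], [0.002, 0, -0.004, 0, 0], [0.002, 0, -0.004, 0, 0]]]}}

```text
clock: 12.65
tool_pos: [471.9, -241.5, 38.6]
tcp_rot: [0.297, 0.955, 0.0, -0.0]
force: [0.3, -0.3, 0.3]
finger_gap: -0.2
gripper_force: 0.0
```

```bash
python3 - <<'E'
from h import *
s=env.state();print(s["tool_pos"],s["force"],s["ft_torque"])
B,im=shot("side","s3.png"); u,v=proj(B,s["tool_pos"]); u,v=int(u),int(v); print(u,v)
cv2.imwrite("pics/s3c.png",cv2.resize(im[v-60:v+40,u-60:u+100,::-1],None,fx=5,fy=5,interpolation=cv2.INTER_CUBIC))
E
```

```text
[ 471.94048733 -241.52682217   38.56030079] [ 0.34442071 -0.26315298  0.34735926] [ 0.02339428 -0.01724355 -0.0375611 ]
342 306
```

View pics/s3c.png

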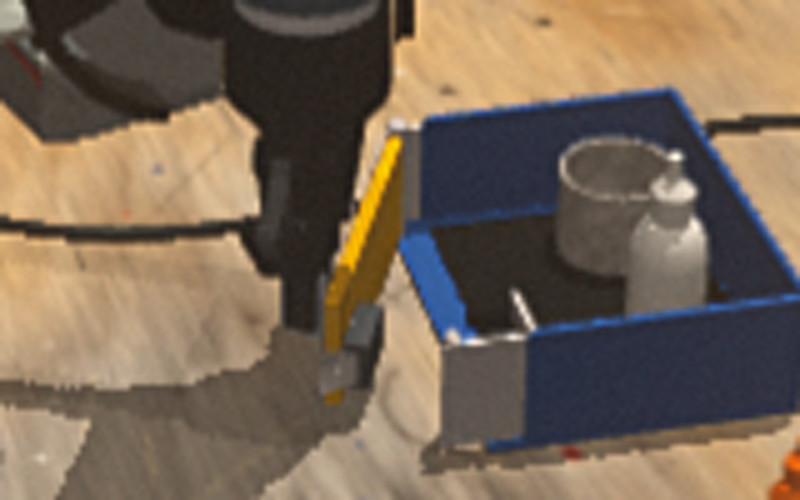

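The crop shows the gripper upright just outside the gate, with the bottle and saw standing in the bin. The fingertips had been brushing the bench, so I stay a few mm higher and push slowly, following the arc.

Request:
{"name": "apply_moves", "arguments": {"series": [[[-0.001, 0, -0.003, 0, 0], [-0.003, 0, -0.004, -0.02, 0], [-0.0055, 0, -0.004, -0.04, 0], [-0.008, 0, -0.004, -0.06, 0], [-0.0105, 0, -0.004, -0.08, 0], [-0.013, 0, -0.004, -0.1, 0], [-0.0155, 0, -0.004, -0.12, 0], [-0.018, 0, -0.004, -0.14, 0], [-0.0205, 0.0005, -0.004, -0.165, 0], [-0.023, 0.0005, -0.004, -0.19, 0], [-0.025, 0.001, -0.004, -0.21, 0], [-0.026, 0.001, -0.004, -0.22, 0]]]}}

```text
clock: 13.7
tool_pos: [494.2, -255.9, 42.7]
tcp_rot: [0.19, 0.982, -0.0, -0.0]
force: [-1.8, 0.5, 1.0]
finger_gap: 0.1
gripper_force: 1.1
```

```bash
cat > t.py <<'E'
from h import *
import sys
s=env.state();Rt=R.from_quat(s["tcp_rot"]).as_matrix();p=np.array(s["tool_pos"]);print(p,s["force"])
X=np.array([.995,-.098]);Y=np.array([.098,.995]);H=np.array([550,-149.]);psi0=np.arctan2(-Rt[1,0],-Rt[0,0])
for a in map(float,sys.argv[1:]):
    b=np.array([-np.sin(a),-np.cos(a)])*120+np.array([-np.cos(a),np.sin(a)])*15
    w=H+b[0]*X+b[1]*Y; d=Rt[:2,:2].T@(w-p[:2]); print(a,(d/1000).round(4),"roll",round(psi0+.098+a,3))
E
python3 t.py .3 .25 .2 .15 .1 .05 0 -.05 -.1 -.13
```

```text
[ 494.21812988 -255.86067064   42.68032828] [-1.84752564  0.47411751  1.00071334]
0.3 [0.005  0.0002] roll 0.016
0.25 [-0.001  -0.0005] roll -0.034
0.2 [-0.007  -0.0009] roll -0.084
0.15 [-0.0131 -0.001 ] roll -0.134
0.1 [-0.0191 -0.0007] roll -0.184
0.05 [-0.0251 -0.0002] roll -0.234
0.0 [-0.0311  0.0006] roll -0.284
-0.05 [-0.0371  0.0017] roll -0.334
-0.1 [-0.0429  0.0031] roll -0.384
-0.13 [-0.0464  0.0041] roll -0.414
```

Request:
{"name": "apply_moves", "arguments": {"series": [[[-0.001, 0, 0, -0.025, 0], [-0.002, -0.0005, 0, -0.04, 0], [-0.003, -0.0005, 0, -0.05, 0], [-0.004, -0.0005, 0, -0.06, 0], [-0.005, -0.001, 0, -0.065, 0], [-0.006, -0.001, 0, -0.075, 0]]]}}

```text
clock: 14.2
tool_pos: [499.3, -258.5, 42.6]
tcp_rot: [0.153, 0.988, 0.0, -0.0]
force: [-1.8, 2.1, 0.4]
finger_gap: 0.2
gripper_force: 1.2
```

Request:
{"name": "apply_moves", "arguments": {"series": [[[-0.001, 0, 0, -0.01, 0], [-0.002, 0, 0, -0.02, 0], [-0.003, 0, 0, -0.03, 0], [-0.004, 0, 0, -0.035, 0]]]}}

```text
clock: 14.53
tool_pos: [503.1, -260.2, 42.7]
tcp_rot: [0.136, 0.991, -0.0, -0.0]
force: [-3.2, 0.4, -0.2]
finger_gap: -0.1
gripper_force: 1.3
```

Request:
{"name": "apply_moves", "arguments": {"series": [[[-0.001, 0, 0, -0.01, 0], [-0.002, 0, 0, -0.02, 0], [-0.003, 0, 0, -0.03, 0]]]}}

```text
clock: 14.78
tool_pos: [505.9, -261.2, 42.7]
tcp_rot: [0.121, 0.993, -0.0, -0.0]
force: [-3.9, -1.3, -0.9]
finger_gap: -0.2
gripper_force: 1.4
```

Request:
{"name": "apply_moves", "arguments": {"series": [[[-0.0007, 0, 0, -0.006, 0], [-0.0014, 0, 0, -0.012, 0], [-0.002, 0, 0, -0.016, 0]]]}}

```text
clock: 15.03
tool_pos: [507.9, -261.4, 42.7]
tcp_rot: [0.113, 0.994, -0.0, -0.0]
force: [-3.9, -1.7, -0.5]
finger_gap: -0.2
gripper_force: 1.4
```

Request:
{"name": "apply_moves", "arguments": {"series": [[[-0.0007, 0, 0, -0.006, 0], [-0.0014, 0, 0, -0.012, 0], [-0.002, 0, 0, -0.016, 0]]]}}

```text
clock: 15.28
tool_pos: [508.8, -261.8, 42.7]
tcp_rot: [0.106, 0.994, -0.0, -0.001]
force: [-8.8, -0.2, 1.8]
finger_gap: -0.2
gripper_force: 4.2
```

Request:
{"name": "apply_moves", "arguments": {"series": [[[-0.0007, 0, 0, -0.006, 0], [-0.0014, 0, 0, -0.012, 0], [-0.002, 0, 0, -0.016, 0]]]}}

```text
clock: 15.53
tool_pos: [510.4, -262.3, 42.7]
tcp_rot: [0.098, 0.995, -0.0, -0.002]
force: [-9.8, -0.5, 3.5]
finger_gap: -0.1
gripper_force: 4.9
```

Request:
{"name": "apply_moves", "arguments": {"series": [[[-0.0005, 0, 0, -0.004, 0], [-0.001, 0, 0, -0.008, 0], [-0.0015, 0, 0, -0.012, 0]]]}}

```text
clock: 15.78
tool_pos: [512.3, -262.9, 42.7]
tcp_rot: [0.092, 0.996, -0.0, -0.001]
force: [-7.1, -2.1, 0.3]
finger_gap: -0.1
gripper_force: 3.2
```

Request:
{"name": "apply_moves", "arguments": {"series": [[[-0.0005, 0, 0, -0.004, 0], [-0.001, 0, 0, -0.008, 0], [-0.0015, 0, 0, -0.012, 0]]]}}

```text
clock: 16.03
tool_pos: [514.7, -262.9, 42.7]
tcp_rot: [0.086, 0.996, -0.0, -0.0]
force: [-2.9, -0.6, -1.6]
finger_gap: 0.1
gripper_force: 1.1
```

Request:
{"name": "apply_moves", "arguments": {"series": [[[-0.0005, 0, 0, -0.004, 0], [-0.001, 0, 0, -0.008, 0], [-0.001, 0, 0, -0.008, 0]]]}}

```text
clock: 16.28
tool_pos: [516.1, -262.7, 43.0]
tcp_rot: [0.081, 0.997, 0.0, 0.0]
force: [-1.3, -0.6, -1.0]
finger_gap: -0.1
gripper_force: 0.9
```

Request:
{"name": "apply_moves", "arguments": {"series": [[[-0.0005, 0, 0, -0.004, 0], [-0.001, 0, 0, -0.008, 0], [-0.001, 0, 0, -0.008, 0]]]}}

```text
clock: 16.53
tool_pos: [516.5, -262.9, 43.0]
tcp_rot: [0.078, 0.997, 0.0, -0.0]
force: [-4.8, 0.3, 2.3]
finger_gap: 0.1
gripper_force: 2.5
```

Request:
{"name": "apply_moves", "arguments": {"series": [[[-0.0005, 0, 0, -0.004, 0], [-0.001, 0, 0, -0.008, 0], [-0.001, 0, 0, -0.008, 0]]]}}

```text
clock: 16.78
tool_pos: [517.1, -263.1, 43.0]
tcp_rot: [0.074, 0.997, 0.0, -0.001]
force: [-6.6, 0.7, 2.8]
finger_gap: 0.1
gripper_force: 3.4
```

The force peaked near 10 N, dropped to about 2 N and now rises as the bumper would. I back off slowly and check that the gate stays.

Request:
{"name": "apply_moves", "arguments": {"series": [[[0.001, 0, 0, 0, 0], [0.002, 0, 0, 0, 0], [0.003, 0, 0, 0, 0], [0.004, 0, 0, 0, 0], [0.005, 0, 0, 0, 0], [0.006, 0, 0, 0, 0], [0.007, 0, 0, 0, 0], [0.008, 0, 0, 0, 0]]]}}

```text
clock: 17.45
tool_pos: [509.8, -262.0, 42.8]
tcp_rot: [0.074, 0.997, -0.0, 0.0]
force: [-0.3, -0.3, -0.2]
finger_gap: 0.0
gripper_force: 0.0
```

Request:
{"name": "apply_moves", "arguments": {"series": [[[0.004, 0, 0, 0, 0], [0.01, 0, 0, 0, 0], [0.02, 0, 0, 0, 0], [0.035, 0, 0, 0, 0], [0.055, 0, 0, 0, 0], [0.06, 0, 0, 0, 0], [0.06, 0, -0.03, 0, 0], [0.06, 0, -0.07, 0, 0], [0.06, 0, -0.11, 0, 0], [0.06, 0, -0.14, 0, 0], [0.06, 0, -0.14, 0, 0]]]}}

```text
clock: 18.37
tool_pos: [452.8, -254.7, 191.6]
tcp_rot: [0.074, 0.997, -0.003, 0.006]
force: [0.3, -0.5, 0.9]
finger_gap: 0.1
gripper_force: 0.0
```

```bash
python3 - <<'E'
from h import *
C,im=shot("wrist","w6.png"); s=env.state();print(s["clock"],s["tool_pos"],s["force"])
E
```

```text
18.4167 [ 452.11881414 -254.27893133  187.94025294] [ 0.32679565  0.07099202 -0.97140915]
```

View pics/w6.png

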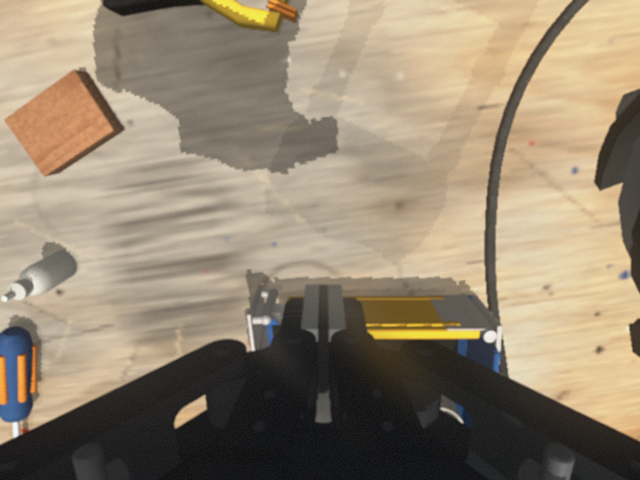

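The gate stays shut at (270–500, 335) without being touched, about 1 s after release. Bystanders in view look undisturbed, and the bottle was last seen standing in the bin just before the push. I hand in.

```bash
python3 -c "
from station import env
print(env.sign_off())"
```

```text
the job is handed in; nothing more can be done
None
```

I stood the oil bottle upright beside the hole saw and let it go, then pushed the gate shut: it snapped in, stayed shut untouched, and read no more than about 10.5 N at the end of any move; I handed the job in at 18.4 s without rechecking the bottle and saw after the push.

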